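# Isolate the soldering iron at the bench power strip

## Robot

A 7-joint arm with a two-finger parallel gripper is mounted at the origin on a cart in front of the work surface, level with it; the furniture and walls round the work are solid. World frame = base frame: x ahead of the robot, y to its left, z up, the work surface at z = 0. Lengths are in m, angles in rad, forces in N, time in s.
With the tool pointing down it reaches from about 0.425 to 0.95 m from the base axis. Payload 16.7 kg.
Tool frame: the origin (TCP) lies at the very end of the fingers, on their centre line; the grasp point (between the pads) lies 19 mm behind it; z points along the fingers, y is the line along which they close (so a half turn about z gives the same grasp; the last joint's range is limited). The gripper opens to 94 mm and grips with 3 to 60 N. Pads are 16 mm wide; open, the fingers measure 119 mm over their backs; the gripper's body (75 mm by 177 mm) begins 78 mm behind the grasp point.
Start: joints at [1.002, 0.426, 0.074, 1.606, -0.034, 1.111, -0.067], TCP at [0.274, -0.617, 0.205] pointing down, gripper open.
Joint ranges: [-2.85, 2.85], [-0.5, 2.14], [-1.23, 1.37], [0.21, 2.46], [-1.02, 4.16], [0.16, 2.05], [-2.73, 2.73]. Speed limits (rad/s): [1.89, 1.89, 2.39, 2.39, 3.01, 3.01, 3.01].

## Interface

Orientations are given as a unit quaternion [x, y, z, w].
In Python, from bench import r gives the robot as it stands. The module is installed in compiled form; this text tells all that it offers. Calls block until the motion is done:
- r.goto(position, orientation): joint-space move of the TCP to a pose.
- r.move_l(position, max_speed=0.15, frame=None, stop_force=None): straight line of the TCP; frame=None keeps the orientation; max_speed is the mean speed in m/s. With stop_force (N) it stops when the force on the tool has changed by that much, and returns True; else False.
- r.set_joints(angles): joint-space move.
- r.command_gripper(opening): finger opening in m; the grip force is fixed at half the most; returns when the fingers have stopped.
- r.hold(seconds).
- r.inverse_kinematics(position, orientation): joint angles nearest the present ones, or None.
- r.capture(name): name is "scene" or "top" or "wrist"; returns a dict with "color" (480x640x3 uint8, red, green, blue), "depth" (480x640 float32, m along the optical axis (not along the pixel's ray), 0 where there is no reading), "fov_y" (degrees; the focal length in pixels is half the picture's height over the tangent of half this angle, whatever the lens; pixels are square), "cx", "cy" (the principal point, pixels), "pose" (4x4, takes a point from camera to world coordinates). Camera axes: x right, y down, z forward; pixel columns grow to the right and rows downward; lengths in m; the calibration is good to about 2 mm. A picture is of the moment at which its call begins.
A pose or a line that the arm cannot do raises r.PlanningError and nothing moves.
- r.close_job(): hands the job in; it is judged then, once.
Readings, each from a call of its own:
- r.read_time_s(): time.
- r.read_q(): joint angles.
- r.read_dq(): joint speeds.
- r.read_tau(): joint torques, N m.
- r.read_eef_pos(): TCP position.
- r.read_tool_rot(): TCP orientation.
- r.read_contact_force(): force on the tool from outside, world axes, zero at the start.
- r.read_moment(): the same for the moment, N m.
- r.read_grip_width(): finger opening in m.
- r.read_finger_force(): force on a finger pad.
Only numpy, scipy, OpenCV 4.12 (cv2) and the standard library are available. Lean on these libraries where they do the work, as an engineer would, in place of code of your own. Each camera call takes 0.05 s, during which the arm holds its last target. There are 200 camera calls.

## Task

The soldering iron is to have its tip changed, so cut its power at the bench power strip: find the socket that holds the iron's plug (the round upright plug whose cord leaves from its top) and switch that socket off by gently pushing down the raised near end of its rocker with the fingertips, then take the hand away. The other three sockets must stay switched on. Pull out or lift nothing, and leave every plug and the things lying around as they are.

Things in the scene. Friction and masses are not known exactly. Their poses are not given: they have to be found in the camera images.
- strip: Four-way power strip fixed to the bench: aluminium sides, grey ends, white top 52 mm above the bench. 114 (x) x 300 (y) x 52 mm; origin under its centre at bench height, y along it, -x the side with the rockers, towards the robot. Sockets at x +22, y +99, +33, -33, -99 mm; each has its own rocker straight in front of it at x -30, same y.
- switch_1 (a joint): Rocker of socket 1 (first from the robot's left), rad: 0 = on, far end down, near end up; 0.4 = off, near end down. Past 0.2 it snaps over and stays. All four are alike: black, a white bar on the far half, 31 (x) x 21 mm, pivot at strip x -30, 49 mm above the bench. On: near end at x -43 stands 60 mm above the bench; off: near half lies level at 55 mm. About 3 N at x -41 tips it.
- switch_2 (a joint): Rocker of socket 2 (second from the robot's left), rad: 0 = on, far end down, near end up; 0.4 = off, near end down. Past 0.2 it snaps over and stays.
- switch_3 (a joint): Rocker of socket 3 (third from the robot's left), rad: 0 = on, far end down, near end up; 0.4 = off, near end down. Past 0.2 it snaps over and stays.
- switch_4 (a joint): Rocker of socket 4 (fourth from the robot's left), rad: 0 = on, far end down, near end up; 0.4 = off, near end down. Past 0.2 it snaps over and stays.
- iron_plug: The soldering iron's plug: round upright black plug, 41 mm across, top of its sleeve 63 mm above its origin; the cord leaves from the top in a bow towards the back of the strip. In any one of the four sockets. It sits loosely, about 1 mm of play, in a socket recess 17 mm deep. Origin: centre of its underside, 35 mm above the bench.
- lamp_plug: Another plug: flat rectangular black head, 45 x 38 mm, 40 mm tall; cord leaves from its side towards the back. It sits loosely, about 1 mm of play, in a socket recess 17 mm deep. Origin: centre of its underside, 35 mm above the bench.
- charger: Plug-in charger: black square block without a cord, 42 x 46 mm, 63 mm tall, two slots in its top. It sits loosely, about 1 mm of play, in a socket recess 17 mm deep. Origin: centre of its underside, 35 mm above the bench.
- socket_cover: Grey blanking disc in the unused socket, 37 mm across, with a low bar on it (11 mm tall in all), sunk below the white top. It sits loosely, about 1 mm of play, in a socket recess 17 mm deep. Origin: centre of its underside, 35 mm above the bench.
- jar: Bystander: clear jar with a screw lid, 65 mm across, 99 mm tall, left of the strip. Origin: centre of its underside.
- glass_cutter: Bystander: pencil-like glass cutter, 14 x 137 x 14 mm, lying left of the strip. Origin: centre of its underside.
- carpenter_pencil: Bystander: flat pencil, 14 x 152 x 8 mm, lying between strip and bench edge. Origin: centre of its underside.

How it is judged:
By the outcome, as a careful person would: the job done as asked, in the order asked, and still so for the second after the job is handed in, with the robot touching nothing.
It also fails if it takes over 26 s, if anything falls off the work surface, if the arm or the gripper's body presses on something with over 40 N, if the wrist force passes 120 N, or if a joint passes its speed limit or range.

## Working session

There is one attempt and no reset: what is moved stays moved. The work goes in short steps, each a Python script; the robot and the scene stay as the last script left them, time stands still between calls to the robot, and variables do not carry over. Pictures are saved under pics/ and viewed, at most 10 in all, crops included, and the job is handed in when it is done.

```bash
mkdir -p pics; cat > h.py <<'E'
import numpy as np, cv2
from bench import r
def cap(n,f):
    c=r.capture(n); cv2.imwrite(f'pics/{f}.png',c['color'][:,:,::-1]); np.savez(f'pics/{f}.npz',**c); return c
def cloud(c):
    f=240/np.tan(np.radians(float(c['fov_y']))/2); v,u=np.mgrid[:480,:640]; d=c['depth']
    p=np.stack([(u-c['cx'])/f*d,(v-c['cy'])/f*d,d],-1)
    return p@c['pose'][:3,:3].T+c['pose'][:3,3]
E
python3 - <<'E'
from h import *
for n in('top','scene'):
    c=cap(n,n); print(c['pose'],c['fov_y'])
print(r.read_tool_rot(),r.read_time_s())
E
```

```text
[[-0.01844833 -0.99625421  0.08448194  0.46067317]
 [-0.99969565  0.0197641   0.0147647   0.30035176]
 [-0.01637911 -0.08418384 -0.99631562  0.95705723]
 [ 0.          0.          0.          1.        ]] 49.36166189935808
[[-0.79349522 -0.37661516  0.47804431  0.10452372]
 [-0.60824107  0.51685677 -0.60241338  0.83715173]
 [-0.02020243 -0.76877832 -0.63919618  0.61190183]
 [ 0.          0.          0.          1.        ]] 45.28365002435322
[ 9.78159006e-01  2.07857289e-01 -1.48952276e-04 -5.33022480e-04] 0.1
```

View pics/top.png

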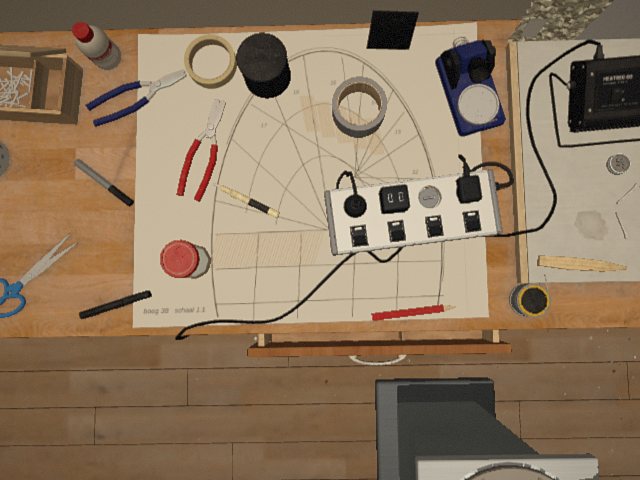

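View pics/scene.png

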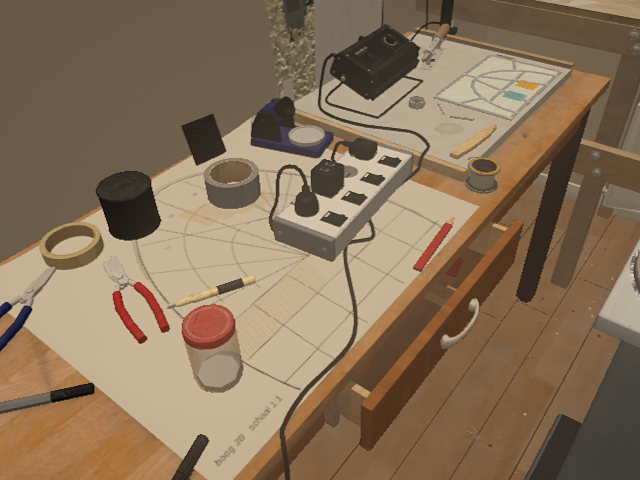

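The top view shows the round plug with a cord from its top at (354,205), which is socket 1 (leftmost). Next come the charger (395,198), the cover (430,196) and the flat plug (470,187). Rocker 1 is at about (359,235). Next I'll fit the strip pose and check with a crop.

```bash
python3 - <<'E'
import numpy as np,cv2
import sys; sys.argv=['']
from h import cloud
c=dict(np.load('pics/top.npz')); P=cloud(c)
col=c['color'].astype(int)
m=(abs(P[...,2]-.052)<.008)&(col.min(-1)>120)&(col.max(-1)-col.min(-1)<25)
m[:, :320]=0; m[:,505:]=0; m[:160]=0; m[260:]=0
n,l,s,_=cv2.connectedComponentsWithStats(m.astype(np.uint8)); k=1+s[1:,4].argmax(); q=P[l==k]
rect=cv2.minAreaRect(q[:,:2].astype(np.float32)); print(len(q),np.median(q[:,2]),rect)
B=cv2.boxPoints(rect); print(B)
ctr=np.array(rect[0]); e=[B[1]-B[0],B[2]-B[1]]; ey=max(e,key=np.linalg.norm); ey=ey/np.linalg.norm(ey); ey*=np.sign(ey[1]); ex=np.array([ey[1],-ey[0]])
print('ex',ex,'ey',ey,np.degrees(np.arctan2(ex[1],ex[0])))
# heights around in strip frame
L=np.stack([(P[...,:2]-ctr)@ex,(P[...,:2]-ctr)@ey,P[...,2]],-1)
for i,y in enumerate((.099,.033,-.033,-.099)):
    dk=(col.max(-1)<70)&(abs(L[...,1]-y)<.02)&(L[...,0]<-.008)&(L[...,0]>-.055)&(L[...,2]>.03)
    a=L[dk]; print(i+1,len(a),a.min(0),a.max(0),a.mean(0))
a=L[(abs(L[...,0])<.12)&(abs(L[...,1]-.099)<.1)&(L[...,2]>.105)]; print('high',len(a), a.min(0) if len(a) else '',a.max(0) if len(a) else '')
a=cv2.resize(c['color'][150:270,310:520,::-1],None,fx=3.6,fy=3.6,interpolation=cv2.INTER_CUBIC)
s=dict(np.load('pics/scene.npz'))['color'][125:265,255:425,::-1]
s=cv2.resize(s,None,fx=3,fy=3)
cv2.imwrite('pics/crop.png',cv2.resize(a,None,fx=1,fy=1)); cv2.imwrite('pics/crop2.png',s)
E
```

```text
134 0.0516667636286855 ((0.5420969128608704, 0.0882168859243393), (0.0029996272642165422, 0.1420668661594391), 6.06338357925415)
[[0.53310233 0.1586945 ]
 [0.54810864 0.01742241]
 [0.5510915  0.01773927]
 [0.5360852  0.15901136]]
ex [0.9944057  0.10562845] ey [-0.10562845  0.9944057 ] 6.063375Traceback (most recent call last):
  File "<stdin>", line 17, in <module>
    return umr_minimum(a, axis, None, out, keepdims, initial, where)
ValueError: zero-size array to reduction operation minimum which has no identity
```

```bash
cat > fit.py <<'E'
import numpy as np,cv2,sys
from h import cloud
c=dict(np.load('pics/top.npz')); P=cloud(c); col=c['color'].astype(int)
m=(P[...,2]>.04)&(P[...,2]<.07)&(c['depth']>0)
m[:, :322]=0; m[:,505:]=0; m[:160]=0; m[260:]=0
m=cv2.morphologyEx(m.astype(np.uint8),cv2.MORPH_OPEN,np.ones((3,3)))
n,l,s,_=cv2.connectedComponentsWithStats(m); k=1+s[1:,4].argmax(); q=P[l==k]; print(s[k])
rect=cv2.minAreaRect(q[:,:2].astype(np.float32)); print(len(q),np.median(q[:,2]),rect)
B=cv2.boxPoints(rect); ctr=np.array(rect[0]); ey=max(B[1]-B[0],B[2]-B[1],key=np.linalg.norm); ey=ey/np.linalg.norm(ey); ey*=np.sign(ey[1]); ex=np.array([ey[1],-ey[0]])
print('ex',ex,'ey',ey)
L=np.stack([(P[...,:2]-ctr)@ex,(P[...,:2]-ctr)@ey,P[...,2]],-1)
for i,y in enumerate((.099,.033,-.033,-.099)):
    dk=(col.max(-1)<70)&(abs(L[...,1]-y)<.025)&(L[...,0]<-.008)&(L[...,0]>-.06)&(L[...,2]>.03)
    a=L[dk]; print(i+1,len(a)); 
    if len(a): print(a.min(0),a.max(0),a.mean(0))
a=L[(abs(L[...,0])<.12)&(abs(L[...,1]-.099)<.1)&(L[...,2]>.09)]; print('high',len(a), a.min(0) if len(a) else '',a.max(0) if len(a) else '')
a=cv2.resize(c['color'][150:270,310:520,::-1],None,fx=3.6,fy=3.6,interpolation=cv2.INTER_CUBIC)
s=dict(np.load('pics/scene.npz'))['color'][125:265,255:425,::-1]
cv2.imwrite('pics/crop.png',a); cv2.imwrite('pics/crop2.png',cv2.resize(s,None,fx=3,fy=3))
E
python3 fit.py
```

```text
[ 324  166  179   89 9123]
9123 0.05201961920988796 ((0.5935980081558228, 0.16126768290996552), (0.1218411922454834, 0.3004915714263916), 6.190470218658447)
ex [0.9941689  0.10783409] ey [-0.10783409  0.9941689 ]
1 219
[-0.05109481  0.08645559  0.0481224 ] [-0.0177609   0.11197046  0.06187473] [-0.03653699  0.0986522   0.0552856 ]
2 229
[-0.0508578   0.02086901  0.04868022] [-0.01734498  0.04603263  0.06343864] [-0.03588037  0.03338892  0.05542609]
3 229
[-0.05109059 -0.04551644  0.04974386] [-0.01734525 -0.01980555  0.06194992] [-0.03644944 -0.03238811  0.05511573]
4 246
[-0.05127652 -0.11158486  0.04920795] [-0.01706025 -0.08557727  0.0616232 ] [-0.03597737 -0.09804891  0.05481311]
high 2089 [-0.11715173  0.01033215  0.09030509] [0.07041239 0.15260689 0.95705723]
```

View pics/crop.png

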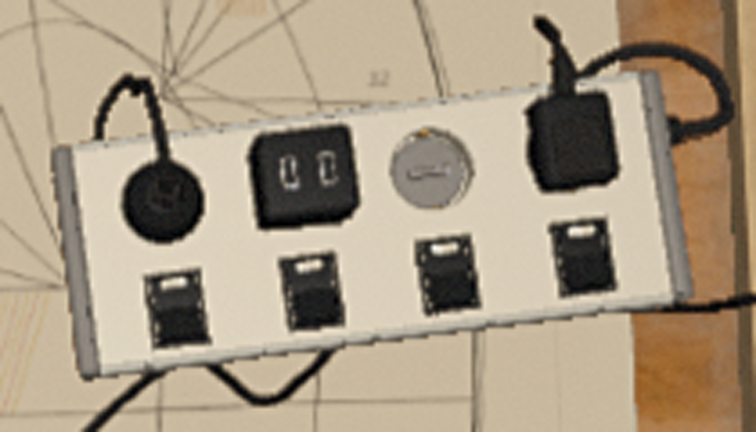

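View pics/crop2.png

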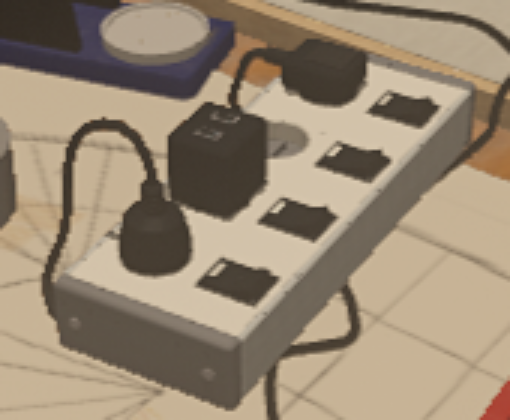

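The crops confirm it: the round plug with the top cord is in socket 1 and all the rockers are on. The rockers sit at x −34 in my fitted frame where −30 is expected, so I'll correct the origin by −4 mm.

```bash
python3 - <<'E'
from h import *
from scipy.spatial.transform import Rotation as R
ctr=np.array([.5936,.16127]); ex=np.array([.99417,.10783]); ey=np.array([-.10783,.99417])
xy=ctr+ex*(-.046)+ey*.0992; print(xy)
z=np.array([0,0,-1.]); y=-np.r_[ey,0]; x=np.cross(y,z); q=R.from_matrix(np.c_[x,y,z]).as_quat()
r.command_gripper(0.0)
r.goto([*xy,.20],q); print(r.read_time_s(),r.read_eef_pos(),r.read_q())
r.move_l([*xy,.085],max_speed=.1)
cap('wrist','w1'); cap('scene','s1')
f0=r.read_contact_force(); print(f0,r.read_time_s(),r.read_grip_width())
E
```

```text
[0.53717144 0.25493148]
4.7 [0.53754782 0.25426358 0.1999143 ] [ 0.06945881  0.40303222 -0.79059611  1.75914513  0.31637639  1.11176395
 -2.28726136]
[-0.24679714 -0.25842634  0.31038743] 6.1 0.0005720095151445536
```

View pics/w1.png

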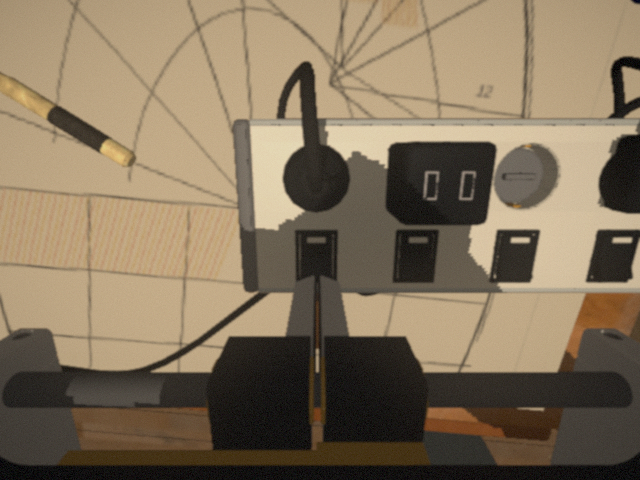

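View pics/s1.png

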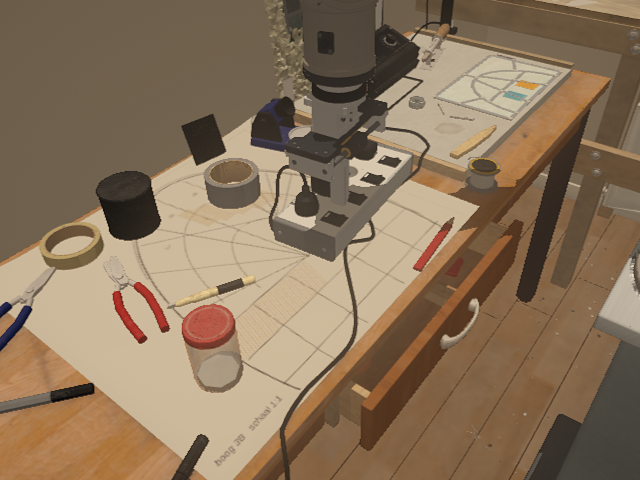

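The wrist view shows the fingertips (317,280) lined up with rocker 1 (317,255) at its near end, directly in front of the round plug (317,178). Next I'll press gently.

```bash
python3 - <<'E'
from h import *
p=np.array([.53717,.25493])
print(r.move_l([*p,.066],max_speed=.06))
s=r.move_l([*p,.0535],max_speed=.015,stop_force=8); print(s,r.read_eef_pos(),r.read_contact_force())
r.move_l([*p,.12],max_speed=.1)
r.move_l([p[0]-.05,p[1],.20],max_speed=.15)
c=cap('wrist','w2'); P=cloud(c)
ctr=np.array([.5936,.16127]); ex=np.array([.99417,.10783]); ey=np.array([-.10783,.99417])
for y in(.0992,.0335,-.0327):
    X=(P[...,:2]-ctr)@ex; Y=(P[...,:2]-ctr)@ey
    print([round(float(np.median(P[...,2][(abs(X-x)<.0025)&(abs(Y-y)<.006)])),4) for x in(-.046,-.04,-.03,-.024)])
print(r.read_time_s())
E
```

```text
False
True [0.53712568 0.25490418 0.05452716] [-1.67015283 -1.83459099  9.02491683]
[0.0545, 0.0548, 0.0585, 0.0595]
[0.059, 0.0567, 0.0549, 0.0559]
[0.0589, 0.0568, 0.0548, 0.0558]
8.9333
```

View pics/w2.png

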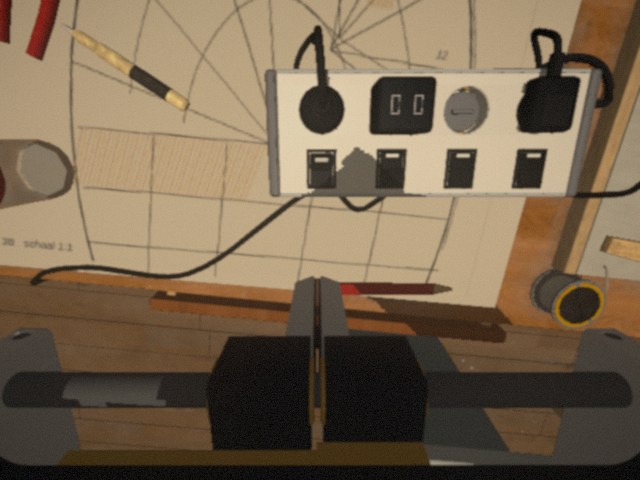

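The picture shows rocker 1 (321,170) tipped to off, with its near half level at 55 mm. The others are still on, the plugs haven't moved and the hand is clear.

```bash
python3 -c "
from bench import r
print(r.close_job())"
```

```text
the job is handed in; nothing more can be done
None
```

Socket 1, which holds the soldering iron's plug, is switched off; the other three sockets still look on, the plugs look unmoved, the hand is clear, and the job was handed in about 9 s into the 26 s limit.

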